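# Snap a filter cartridge into its spring clips and close the keeper

### The job

The white filter cartridge has only been laid on the mouths of its two spring clips. Press it down until it has snapped fully home in both clips, and only after that swing the steel keeper bar over it until the bar lies flat on its front post. Leave the bottle, the timer and the marker where they are.

Things in the scene. Friction and masses are not known exactly. Their poses are not given: they have to be found in the camera images.
- holder: Clip holder screwed to the bench (never moves): aluminium base plate 100 (x) x 180 (y) x 8 mm carrying two spring clips, a hinged keeper bar and a post. Origin: centre of its underside, at bench height; z up, y along the cartridge, +x towards the keeper's hinge, the side away from the robot. With the keeper open the cartridge is free on top between the clips, from y = -36 to +36 mm.
- clip_left (a point): C-shaped steel spring clip at the holder's +y, 12 mm wide along y, open upward. This point: the seated cartridge's axis in it, at x = 0, y = +42, 32 mm above the bench (seated cartridge's top: 48 mm). Its flared mouth reaches 53 mm above the bench and 23 mm either side in x, and spreads a few mm as the cartridge passes. Snapping in takes about 10 N down near the clip; press near each in turn.
- clip_right (a point): The same clip and point at the holder's -y (y = -42 mm).
- front_post (a point): Centre of the top of the aluminium post where the closed keeper bar lands, 10 (x) x 18 (y) mm, 50 mm above the bench, at the holder's x = -24, y = 0.
- keeper_hinge (a point): Middle of the keeper's hinge pin, which runs along the holder's y; at x = +26, y = 0, 52 mm above the bench. Its two aluminium lugs are 58 mm high and 34 mm wide over both along y.
- cartridge_mid (a point): White plastic cylinder, 32 mm diameter, 186 mm long, along the holder's y, with ribbed grey end caps (36 mm diameter, 62 to 80 mm from its middle); 0.16 kg, loose. This point: on its axis, half-way. At the start it rests on the clip mouths, axis 56 mm and top 72 mm above the bench, up to 8 mm off along y; it can roll, so take directions from the holder.
- cartridge_left (a point): Point on the cartridge's axis 42 mm from its middle towards the holder's +y (where the +y clip holds it). 32 mm above the bench when seated, 56 mm when only resting on the clip mouths.
- cartridge_right (a point): The same point 42 mm from the middle towards the holder's -y (the -y clip).
- keeper (a joint): Angle (rad) of the steel keeper bar, 4 mm thick, 16 mm wide, reaching 64 mm from its hinge. 0 = closed: level over the cartridge, tip towards the robot (holder -x), top face 54 mm above the bench; 1.57 = upright; 1.9 to 2.3 at the start, leaning away from the robot. Stiff hinge, stays where left; about 1 N at the tip moves it. It shuts fully only over a seated cartridge.
- keeper_tab (a point): Middle of the keeper bar's wider end tab (12 x 24 x 4 mm), 58 mm from the hinge.
- bottle: Bystander: brown reagent bottle with a red cap, 48 mm diameter, 90 mm high, standing beyond the holder's +y end. Origin: centre of its underside.
- timer: Bystander: flat white timer, 65 x 70 x 18 mm, lying beyond the holder's -y end. Origin: centre of its underside.
- marker: Bystander: felt marker with a blue cap, 14 x 122 x 15 mm, lying on the robot's side of the holder. Origin: centre of its underside, y along it.
Not all that is in view belongs to the job. What is meant by the part that bears cartridge_mid is not black, and is the larger of those in its own colour.

How it is judged:
On the way:
1. cartridge fully home in both clips while the keeper is still open (more than 1.2 rad) (z of cartridge_left in the frame of holder between 0.028 and 0.035 m and x of cartridge_left in the frame of holder between -0.004 and 0.004 m and z of cartridge_right in the frame of holder between 0.028 and 0.035 m and x of cartridge_right in the frame of holder between -0.004 and 0.004 m and value of joint keeper above 1.2 rad), for 0.2 s.
At the end, for the whole second after the job is handed in: The cartridge is at rest, fully home in both clips: at each clip its axis is 28 to 35 mm above the holder's underside and within 4 mm of the holder's middle line; the keeper bar is closed to within 0.06 rad (z of cartridge_left in the frame of holder between 0.028 and 0.035 m and x of cartridge_left in the frame of holder between -0.004 and 0.004 m and z of cartridge_right in the frame of holder between 0.028 and 0.035 m and x of cartridge_right in the frame of holder between -0.004 and 0.004 m and value of joint keeper below 0.06 rad and linear speed of cartridge below 0.02 m/s); the robot touches nothing.
It fails at once if the keeper is swung over (below 1.0 rad) while the cartridge stands more than 6 mm high in either clip (value of joint keeper below 1 rad and z of any of cartridge_left, cartridge_right in the frame of holder above 0.038 m).
It fails at once if bottle, timer or marker moved more than 30 mm (distance of any of bottle, timer, marker from where it was at the start of the episode above 0.03 m).
It also fails if it takes over 48 s, if anything falls off the work surface, if the arm or the gripper's body presses on something with over 40 N, if the wrist force passes 120 N, or if a joint passes its speed limit or range.

### The arm

A 6-joint arm with a two-finger parallel gripper is mounted at the origin on a cart in front of the work surface, level with it; the furniture and walls round the work are solid. World frame = base frame: x ahead of the robot, y to its left, z up, the work surface at z = 0. Lengths are in m, angles in rad, forces in N, time in s.
With the tool pointing down it reaches from about 0.35 to 0.85 m from the base axis. Payload 8.1 kg.
Tool frame: the origin (TCP) lies at the very end of the fingers, on their centre line; the grasp point (between the pads) lies 19 mm behind it; z points along the fingers, y is the line along which they close (so a half turn about z gives the same grasp; the last joint's range is limited). The gripper opens to 93 mm and grips with 3 to 60 N. Pads are 15 mm wide; open, the fingers measure 128 mm over their backs; the gripper's body (75 mm by 188 mm) begins 65 mm behind the grasp point.
Start: joints at [-1.262, 0.13, 1.488, -0, 1.523, -0.085], TCP at [0.23, -0.554, 0.219] pointing down, gripper open.
Joint ranges: [-2.96, 2.96], [-0.89, 2.26], [0.02, 2.5], [-1.34, 4.48], [0, 2.73], [-2.66, 2.66]. Speed limits (rad/s): [2.39, 2.39, 2.79, 3.14, 3.14, 3.14].

### API

Orientations are given as a rotation vector (axis times angle).
In Python, from plant import read_state, eyes, workorder gives the robot as it stands. The module is installed in compiled form; this text tells all that it offers.
- The arm moves only by the tool play_rows, never from a script. Its argument "targets" is one flat list of numbers, 4 for each row, row after row: the shift along the tool's x, y, z in cm, then the turn about the tool's z in degrees. In form: [dx, dy, dz, roll, dx, dy, dz, roll, ...]. A call has 1 to 8 rows; each row is the pose to reach, as a shift and turn from the pose commanded when the call began, along the tool's axes at that moment; what a row does not reach only later rows make up. A row lasts 1/12 s, in which the tool goes at most 41.7 mm and 7.16 degrees, less where a joint would pass 70% of its speed; a pose out of reach is approached as far as the arm can. A call with a gripper value outside its range is refused whole. "grip" is the finger opening in cm, from 0 to 9.3, set as the call begins (left out, the last holds). The fingers move at their own pace and stop on an object; "grip_force" is the grip in N (left out, the last holds). Time passes only in rows, so rows that repeat a pose let the fingers close. It gives the time, the measured TCP pose, the force, the opening and the grip force at its end, in the units of the state.
- read_state(): the state, without advancing time (a new reading comes with each control period).
- eyes.read_camera(name): name is "scene" or "top" or "wrist"; returns a dict with "image" (384x512x3 uint8, red, green, blue), "vfov" (degrees; the focal length in pixels is half the picture's height over the tangent of half this angle, whatever the lens; pixels are square), "cx", "cy" (the principal point, pixels), "cam_to_world" (4x4, takes a point from camera to world coordinates); the wrist camera has in their place "T_tool_cam" (4x4, takes a point from camera to tool coordinates, whose origin is the TCP and whose axes are the flange's). Camera axes: x right, y up, looking along -z (the intrinsics and any distortion apply to the point x, -y, -z); pixel columns grow to the right and rows downward; lengths in m; the calibration is good to about 2 mm. A picture is of the moment at which its call begins: read the wrist's pose just before it. There is no depth.
- workorder.close_job(): hands the job in; it is judged then, once.
The state is a dict: "t": time; "q": joint angles; "dq": joint speeds; "joint_torque": joint torques, N m; "tool_pos": TCP position; "orientation": TCP orientation; "force": force on the tool from outside, world axes, zero at the start; "wrist_torque": the same for the moment, N m; "opening": finger opening in m; "gripper_force": force on a finger pad.
Only numpy, scipy, OpenCV 4.12 (cv2) and the standard library are available. Lean on these libraries where they do the work, as an engineer would, in place of code of your own. Each camera call takes 0.05 s, during which the arm holds its last target. There are 200 camera calls.

## Working session

There is one attempt and no reset: what is moved stays moved. The work goes in short steps, Python scripts to look and compute and a tool call to move; the robot and the scene stay as the last step left them, time stands still between calls to the robot, and variables do not carry over. Pictures are saved under pics/ and viewed, at most 10 in all, crops included, and the job is handed in when it is done.

Besides the shell and the picture viewer there is one more tool, called after "Emit:" as name(argument=value, ...) on one line, values as JSON. play_rows: Moves the arm, as the interface text tells. Its arguments: {"type":"object","properties":{"targets":{"type":"array"},"grip":{"type":"number"},"grip_force":{"type":"number"}},"required":["targets"]}

```bash
mkdir -p pics; cat > h.py <<'E'
import numpy as np, cv2
from scipy.spatial.transform import Rotation as R
from plant import read_state, eyes, workorder
def shot(n):
    s=read_state(); d=eyes.read_camera(n); d['s']=s
    if 'cam_to_world' not in d:
        T=np.eye(4);T[:3,:3]=R.from_rotvec(s['orientation']).as_matrix();T[:3,3]=s['tool_pos']
        d['cam_to_world']=T@np.array(d['T_tool_cam'])
    d['cam_to_world']=np.array(d['cam_to_world'])
    return d
def f(d): return 192/np.tan(np.radians(d['vfov'])/2)
def ray(d,u,v,z):
    k=f(d);T=d['cam_to_world']
    r=T[:3,:3]@np.array([(u-d['cx'])/k,-(v-d['cy'])/k,-1]);o=T[:3,3]
    return o+r*(z-o[2])/r[2]
def proj(d,p):
    T=d['cam_to_world'];c=T[:3,:3].T@(np.array(p)-T[:3,3]);k=f(d)
    return d['cx']+k*c[0]/-c[2], d['cy']-k*c[1]/-c[2]
def save(d,name,crop=None,s=1):
    im=d['image'][:,:,::-1]
    if crop: a,b,c,e=crop; im=im[b:e,a:c]
    cv2.imwrite('pics/'+name,cv2.resize(im,None,fx=s,fy=s,interpolation=cv2.INTER_CUBIC))
E
python3 - <<'E'
from h import *
import pickle
D={n:shot(n) for n in('top','scene')}
pickle.dump(D,open('d0.pkl','wb'))
for n,d in D.items():
    save(d,n+'0.png',s=1.5); print(n,d.keys(),d['vfov'],d['cx'],d['cy'],d['cam_to_world'].round(3).tolist())
s=read_state();print(s)
E
```

```text
top dict_keys(['image', 'vfov', 'cx', 'cy', 'cam_to_world', 's']) 57.79761616752594 263.1523962381454 187.91590603949163 [[-0.105, 0.968, -0.226, 0.327], [-0.994, -0.104, 0.018, 0.063], [-0.006, 0.226, 0.974, 0.904], [0.0, 0.0, 0.0, 1.0]]
scene dict_keys(['image', 'vfov', 'cx', 'cy', 'cam_to_world', 's']) 55.77752394353675 259.8695983137283 188.89444421606424 [[-0.921, 0.299, -0.25, 0.252], [-0.39, -0.716, 0.579, 0.666], [-0.006, 0.631, 0.776, 0.878], [0.0, 0.0, 0.0, 1.0]]
{'t': 0.1, 'q': array([-1.26241047e+00,  1.31115693e-01,  1.48917541e+00,  1.55819662e-05,
        1.52296998e+00, -8.53948783e-02]), 'dq': array([-0.00054226, -0.00148826, -0.0015163 , -0.00032449,  0.00048537,
       -0.00186678]), 'joint_torque': array([ 1.76616566e-03, -5.61342108e+01, -4.93094766e+01,  7.70486402e-02,
        2.91383924e-02, -2.87596038e-05]), 'tool_pos': array([ 0.23008369, -0.55358126,  0.21767162]), 'orientation': array([-3.07926840e+00, -6.14234787e-01,  2.67162261e-04]), 'force': array([-0.11209754, -0.42873533,  0.55707104]), 'wrist_torque': array([-0.03221767, -0.00538826, -0.01213701]), 'gripper_force': 0.0, 'opening': 0.09294497060888267}
```

View pics/top0.png

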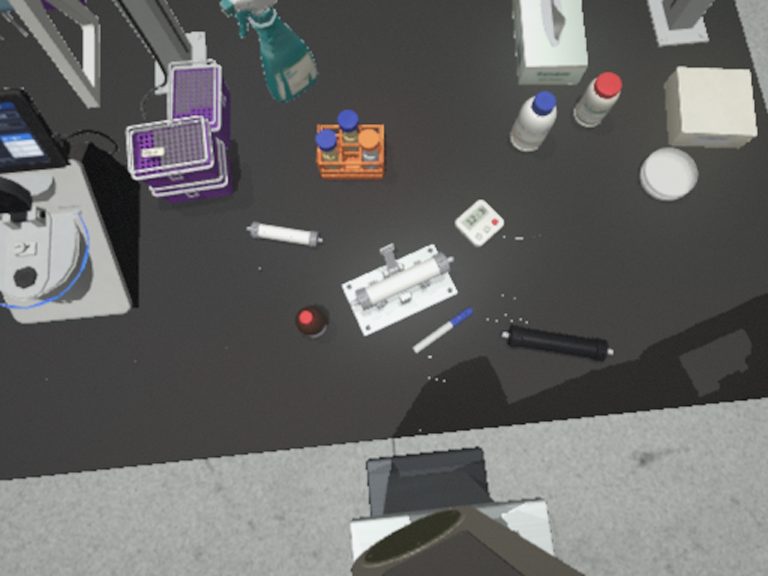

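View pics/scene0.png

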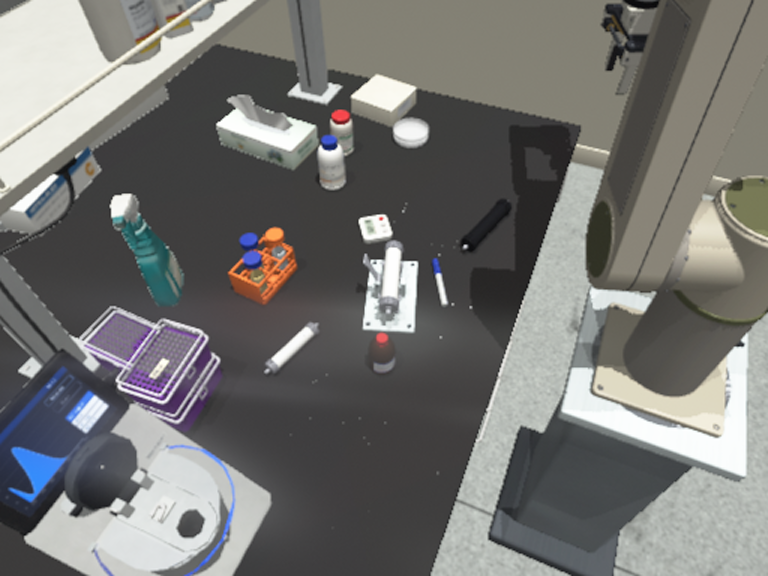

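Top view (pixels of the 1.5x picture): cartridge-like things are the white one on the holder at (404,281), a smaller white one at (285,235) and a black one at (557,342). The one meant is white, the larger of the two whites and lies on the clips, so (404,281). Bottle (312,322), timer (480,222), marker (443,330). I'll confirm in one enlarged crop.

```bash
python3 - <<'E'
from h import *
import pickle
D=pickle.load(open('d0.pkl','rb'))
save(D['top'],'c0.png',(220,155,320,229),8)
d=D['top']
for n,(u,v) in dict(big1=(356/1.5,300/1.5),big2=(452/1.5,261/1.5)).items(): print(n,ray(d,u,v,.056).round(3))
for n,(u,v) in dict(s1=(250/1.5,229/1.5),s2=(320/1.5,240/1.5)).items(): print(n,ray(d,u,v,.012).round(3))
E
```

```text
big1 [0.5   0.114 0.056]
big2 [ 0.549 -0.053  0.056]
s1 [0.659 0.295 0.012]
s2 [0.625 0.171 0.012]
```

View pics/c0.png

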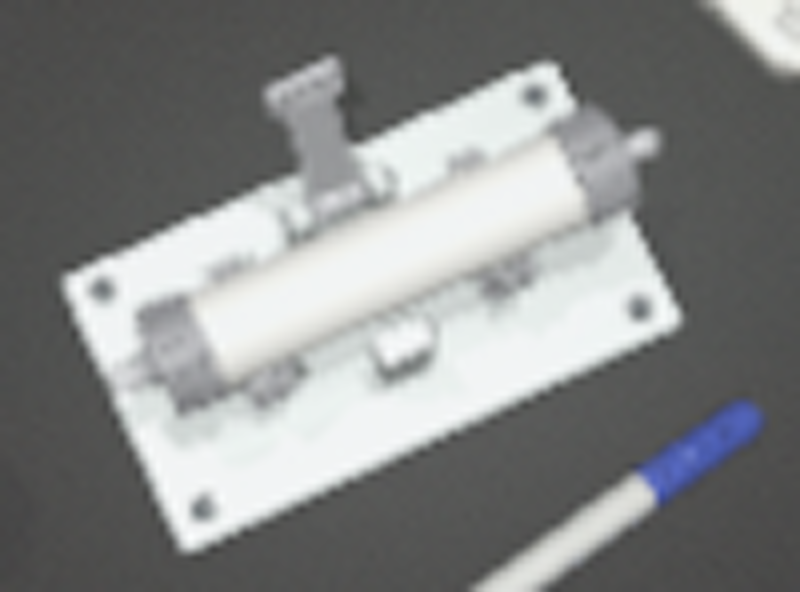

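The crop confirms it: the large white cartridge lies on both clips, with the keeper open behind it and the post at (405,345). Plate corners are at (552,62), (683,322), (185,550), (65,278).

```bash
python3 - <<'E'
from h import *
import pickle
D=pickle.load(open('d0.pkl','rb')); d=D['top']
px=lambda u,v:(220+(u+.5)/8-.5,155+(v+.5)/8-.5)
P=np.array([ray(d,*px(*c),.008) for c in [(552,62),(683,322),(185,550),(65,278)]])
L=np.array([[50,-90],[-50,-90],[-50,90],[50,90]])/1000
print(P.round(4))
c=P[:,:2].mean(0);H=(P[:,:2]-c).T@L
yaw=np.arctan2(H[1,0]-H[0,1],H[0,0]+H[1,1])
Rz=lambda a:np.array([[np.cos(a),-np.sin(a)],[np.sin(a),np.cos(a)]])
print('c',c,'yaw',yaw,np.degrees(yaw));print('resid',(P[:,:2]-c-L@Rz(yaw).T).round(4))
h=lambda x,y:Rz(yaw)@[x,y]+c
q=ray(d,*px(405,325),.05);print('post top', Rz(yaw).T@(q[:2]-c))
for n,(u,v) in dict(capL=(128,370),capR=(655,140)).items():
    q=ray(d,*px(u,v),.056);print(n,(Rz(yaw).T@(q[:2]-c)).round(4))
s=read_state();M=R.from_rotvec(s['orientation']).as_matrix();print('tool',M.round(4).tolist())
for y in(.042,-.042,0): print(y,h(0,y))
print('hinge',h(.026,0),'tab dir'); 
u=(305,80);
for a in(1.9,2.0,2.1,2.2,2.3):
    p=h(.026-.058*np.cos(a),0); pp=proj(d,[*p,.052+.058*np.sin(a)]);print(a,[(pp[0]+.5-220)*8,(pp[1]+.5-155)*8])
E
```

```text
[[ 0.5978 -0.0292  0.008 ]
 [ 0.5046 -0.0611  0.008 ]
 [ 0.4471  0.1087  0.008 ]
 [ 0.5411  0.1398  0.008 ]]
c [0.52263156 0.03955284] yaw 0.32525343181466876 18.635648915126616
resid [[-0.0009  0.0006]
 [ 0.0006  0.0006]
 [ 0.0006 -0.0002]
 [-0.0002 -0.001 ]]
post top [-0.01970071 -0.0019401 ]
capL [0.0022 0.0828]
capR [ 0.0003 -0.0983]
tool [[0.9235, 0.3837, -0.0005], [0.3837, -0.9235, 0.0016], [0.0002, -0.0017, -1.0]]
0.042 [0.5092105  0.07935077]
-0.042 [ 5.36052616e-01 -2.45095181e-04]
0 [0.52263156 0.03955284]
hinge [0.54726837 0.04786111] tab dir
1.9 [np.float64(311.1557509078275), np.float64(96.90240740832405)]
2.0 [np.float64(303.83715111311903), np.float64(83.27819447787579)]
2.1 [np.float64(296.9487205268874), np.float64(70.97330813196504)]
2.2 [np.float64(290.564107017452), np.float64(60.11211271057846)]
2.3 [np.float64(284.7484988145691), np.float64(50.79699965659961)]
```

Emit:
play_rows(targets=[3,-2.6,0,2,6,-5.3,0,3.9,9,-7.9,0,3.9,12,-10.5,0,3.9,15,-13.2,0,3.9,18,-15.8,0,3.9,21,-18.4,0,3.9,24,-21,0,3.9], grip=5.5)

```text
t: 0.77
tool_pos: [0.3715, -0.2661, 0.2183]
orientation: [-3.1, -0.509, 0.0]
force: [0.8, -0.1, -0.3]
opening: 0.0555
gripper_force: 0.0
```

```bash
cat >> h.py <<'E'
C=np.array([.5226,.0396]);YAW=.3253
def go(x,y,z):
    "shift (cm, tool axes) and roll to holder point, tool x along holder x"
    s=read_state();M=R.from_rotvec(s['orientation']).as_matrix()
    a=YAW;p=np.array([C[0]+x*np.cos(a)-y*np.sin(a),C[1]+x*np.sin(a)+y*np.cos(a),z])
    b=np.arctan2(M[1,0],M[0,0])
    print('t',s['t'],'F',s['force'].round(1),'shift',(M.T@(p-s['tool_pos'])*100).round(2),'roll',np.degrees(b-a).round(2),'tilt',M[2].round(4))
E
python3 -c "
from h import *
go(0,0,.2)"
```

```text
t 0.7667 F [ 0.8 -0.1 -0.3] shift [ 24.09 -24.14   1.83] roll 0.0 tilt [-1.e-04 -3.e-04 -1.e+00]
```

Emit:
play_rows(targets=[2.8,-2.8,0,0,5.6,-5.6,0,0,8.4,-8.4,0,0,11.2,-11.2,0,0,14,-14,0,0,16.8,-16.8,0,0,19,-19,0,0,21,-21,0.5,0])

```text
t: 1.43
tool_pos: [0.504, 0.0005, 0.2142]
orientation: [3.1, 0.512, 0.002]
force: [0.1, -1.0, 0.6]
opening: 0.0553
gripper_force: 0.0
```

```bash
python3 -c "
from h import *
go(0,0,.13)"
```

```text
t 1.4333 F [ 0.1 -1.   0.6] shift [ 3.01 -3.11  8.43] roll 0.1 tilt [ 1.2e-03  3.0e-04 -1.0e+00]
```

Emit:
play_rows(targets=[1.5,-1.6,1,0,3,-3.1,3,0,3,-3.1,5,0,3,-3.1,6,0,3,-3.1,6,0,3,-3.1,6,0])

```text
t: 1.93
tool_pos: [0.5209, 0.0366, 0.1532]
orientation: [-3.1, -0.509, 0.003]
force: [0.4, 0.6, 0.5]
opening: 0.0549
gripper_force: 0.0
```

```bash
python3 - <<'E'
from h import *
go(0,0,.08)
d=shot('wrist');save(d,'w1.png',s=1.5);print(d['vfov'],d['cx'],d['cy'],np.array(d['T_tool_cam']).round(3).tolist())
a=YAW
for n,(x,y,z) in dict(post=(-.024,0,.05),hinge=(.026,0,.052),cornA=(-.05,.09,.008),cornB=(-.05,-.09,.008),cl=(0,.042,.072),cr=(0,-.042,.072)).items():
    p=proj(d,[C[0]+x*np.cos(a)-y*np.sin(a),C[1]+x*np.sin(a)+y*np.cos(a),z]);print(n,np.array(p)*1.5)
E
```

```text
t 1.9333 F [0.4 0.6 0.5] shift [ 0.27 -0.22  7.32] roll -0.0 tilt [-1.7e-03 -5.0e-04 -1.0e+00]
63.36146905613712 249.8538249032794 188.57655024872716 [[0.001, 0.968, 0.251, 0.069], [1.0, -0.001, -0.001, 0.001], [-0.0, 0.251, -0.968, -0.166], [0.0, 0.0, 0.0, 1.0]]
post [368.98297803 314.79076946]
hinge [368.78143196 233.41900468]
cornA [242.70850803 330.60062519]
cornB [496.79075154 330.90906045]
cl [291.86661917 285.91911912]
cr [444.9673065  286.11013144]
```

View pics/w1.png

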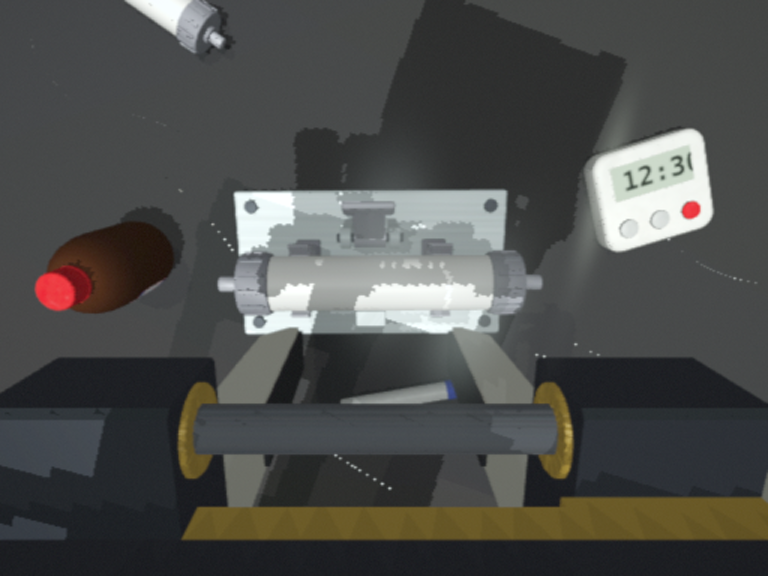

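Wrist view: plate corners at (244,333) and (498,331), post at (370,318). All are within 3 px of the prediction, and the tool is square to the cartridge. Next I descend to just above it.

Emit:
play_rows(targets=[0.2,-0.2,2,0,0.3,-0.2,4,0,0.3,-0.2,6,0,0.3,-0.2,7.2,0,0.3,-0.2,7.2,0,0.3,-0.2,7.2,0])

```text
t: 2.48
tool_pos: [0.5239, 0.0395, 0.0823]
orientation: [-3.1, -0.508, 0.0]
force: [-0.4, 0.5, 0.5]
opening: 0.0548
gripper_force: 0.0
```

```bash
python3 -c "
from h import *
go(0,0,.048)"
```

```text
t 2.4833 F [-0.4  0.5  0.5] shift [-0.12 -0.05  3.43] roll -0.02 tilt [-0. -0. -1.]
```

Emit:
play_rows(targets=[-0.1,0,0.5,0,-0.1,0,0.9,0,-0.1,0,1.1,0,-0.1,0,1.3,0,-0.1,0,1.5,0,-0.1,0,1.5,0])

```text
t: 2.98
tool_pos: [0.5257, 0.0401, 0.0692]
orientation: [3.1, 0.509, 0.01]
force: [2.7, 2.0, 6.9]
opening: 0.0549
gripper_force: 3.8
```

```bash
python3 -c "
from h import *
go(0,0,.048)
d=shot('wrist');save(d,'w2.png',(120,150,390,300),2.8)"
```

```text
t 2.9833 F [2.7 2.  6.9] shift [-0.32 -0.06  2.12] roll 0.03 tilt [ 0.0061  0.0013 -1.    ]
```

View pics/w2.png

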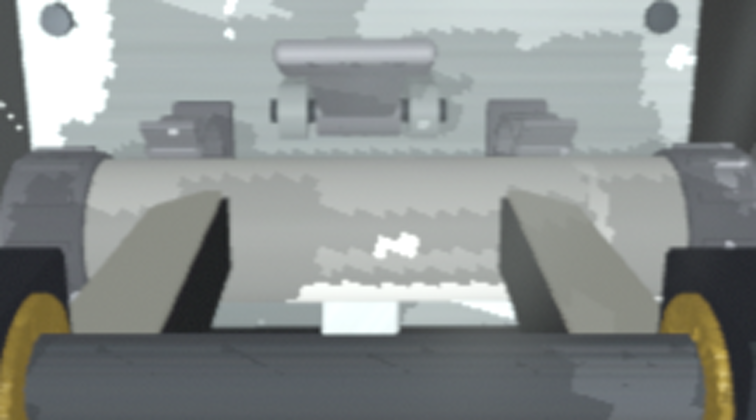

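Emit:
play_rows(targets=[-0.2,0,0,0,-0.4,0,0,0,-0.4,0,0.2,0,-0.4,0,0.4,0])

```text
t: 3.37
tool_pos: [0.5247, 0.0396, 0.0674]
orientation: [-3.1, -0.509, -0.02]
force: [8.6, 7.3, 16.2]
opening: 0.0548
gripper_force: 8.1
```

```bash
python3 -c "
from h import *
go(0,0,.048)"
```

```text
t 3.3667 F [ 8.6  7.3 16.2] shift [-0.22 -0.07  1.94] roll 0.02 tilt [ 0.0124  0.0019 -0.9999]
```

Emit:
play_rows(targets=[0.2,0,-0.5,0,0.2,0,-1,0,0.2,0,-1,0,0.2,0,-1,0,0.2,0,-1,0])

```text
t: 3.78
tool_pos: [0.5202, 0.0389, 0.072]
orientation: [-3.1, -0.509, 0.002]
force: [-0.4, 0.5, -0.4]
opening: 0.0547
gripper_force: 0.0
```

```bash
python3 -c "
from h import *
go(0,0,.048)"
```

```text
t 3.7833 F [-0.4  0.5 -0.4] shift [0.25 0.01 2.4 ] roll 0.02 tilt [-1.2e-03 -3.0e-04 -1.0e+00]
```

Emit:
play_rows(targets=[0.2,0,-0.2,0,0.2,0,-0.2,0,0.2,0,0.3,0,0.2,0,0.6,0,0.2,0,0.8,0,0.2,0,1.0,0,0.2,0,1.0,0])

```text
t: 4.37
tool_pos: [0.5241, 0.0395, 0.064]
orientation: [3.099, 0.509, 0.004]
force: [-1.7, -0.2, 11.4]
opening: 0.055
gripper_force: 5.8
```

```bash
python3 -c "
from h import *
go(0,0,.048)"
```

```text
t 4.3667 F [-1.7 -0.2 11.4] shift [-0.14 -0.06  1.6 ] roll 0.03 tilt [ 0.0022  0.001  -1.    ]
```

Emit:
play_rows(targets=[-0.1,0,0.2,0,-0.1,0,0.4,0,-0.1,0,0.6,0,-0.1,0,0.8,0,-0.1,0,0.8,0])

```text
t: 4.78
tool_pos: [0.5226, 0.0391, 0.0549]
orientation: [3.099, 0.509, 0.002]
force: [1.6, -1.3, 2.9]
opening: 0.0551
gripper_force: 1.7
```

```bash
python3 -c "
from h import *
go(0,0,.048)"
```

```text
t 4.7833 F [ 1.6 -1.3  2.9] shift [ 0.01 -0.05  0.69] roll 0.02 tilt [ 1.4e-03  8.0e-04 -1.0e+00]
```

Emit:
play_rows(targets=[0,0,0.3,0,0,0,0.6,0,0,0,0.8,0,0,0,1.0,0,0,0,1.2,0,0,0,1.2,0])

```text
t: 5.28
tool_pos: [0.525, 0.0403, 0.0476]
orientation: [-3.099, -0.51, -0.009]
force: [-10.6, 4.2, 39.5]
opening: 0.0552
gripper_force: 19.7
```

```bash
python3 -c "
from h import *
go(0,0,.048)"
```

```text
t 5.2833 F [-10.6   4.2  39.5] shift [-0.25 -0.01 -0.04] roll 0.04 tilt [ 5.9e-03  4.0e-04 -1.0e+00]
```

Force is 39 N at 47.6 mm, which is the height of a seated cartridge's top. I'll lift off, close the fingers and check.

Emit:
play_rows(targets=[0,0,-1,0,0,0,-3,0,0,0,-6,0,0,0,-9,0,0,0,-10.5,0,0,0,-10.5,0,0,0,-10.5,0])

```text
t: 5.87
tool_pos: [0.5221, 0.0393, 0.1476]
orientation: [3.1, 0.509, 0.001]
force: [0.7, 0.5, -0.9]
opening: 0.0547
gripper_force: 0.0
```

```bash
python3 - <<'E'
from h import *
go(.08,0,.15)
d=shot('wrist');save(d,'w3.png',(120,80,400,260),2.8)
a=YAW
W=lambda x,y,z:[C[0]+x*np.cos(a)-y*np.sin(a),C[1]+x*np.sin(a)+y*np.cos(a),z]
q=lambda p:((np.array(proj(d,p))-[120,80])*2.8).round(0)
for zz in(.032,.056):
  for y in(-.045,.045): print('axis silhouettes',zz,y,q(W(.016,y,zz)),q(W(-.016,y,zz)))
print('corners',q(W(-.05,.09,.008)),q(W(-.05,-.09,.008)),q(W(.05,.09,.008)),'post',q(W(-.024,0,.05)))
for t in(1.4,1.6,1.8,2,2.2): print(t,q(W(.026-.064*np.cos(t),0,.052+.064*np.sin(t))))
E
```

```text
t 5.8667 F [ 0.7  0.5 -0.9] shift [ 8.06 -0.   -0.24] roll 0.03 tilt [ 7.e-04  2.e-04 -1.e+00]
axis silhouettes 0.032 -0.045 [496. 243.] [493. 336.]
axis silhouettes 0.032 0.045 [222. 242.] [226. 336.]
axis silhouettes 0.056 -0.045 [508. 257.] [504. 358.]
axis silhouettes 0.056 0.045 [210. 257.] [214. 358.]
corners [119. 404.] [600. 405.] [ 99. 132.] post [359. 376.]
1.4 [358. 310.]
1.6 [358. 258.]
1.8 [358. 202.]
2 [358. 147.]
2.2 [358.  98.]
```

View pics/w3.png

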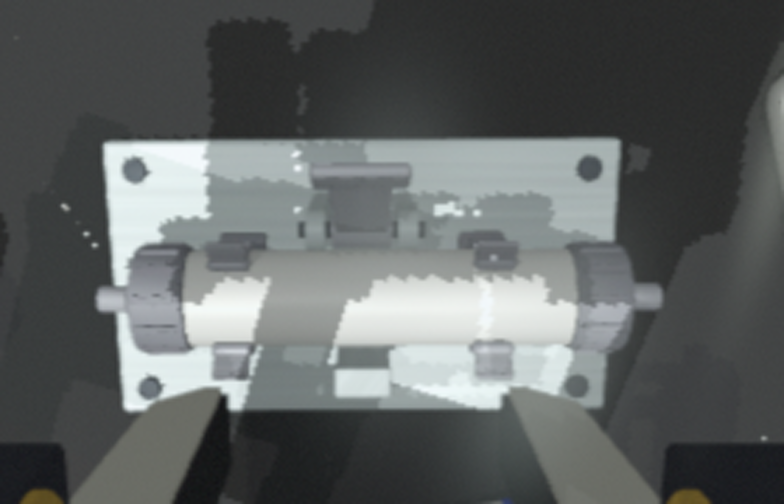

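The cartridge shows rows 250–347 at both ends, level, with the clip lips now overlapping its edges at (237,250), (490,250), (232,360) and (492,360). It is seated in both clips. The keeper tab at (362,172) is still open, about 1.9 rad. Next I go behind the keeper with closed fingers.

Emit:
play_rows(targets=[2.5,0,0,0,5.5,0,0,0,8,0,0,0,8,0,0,0,8,0,2.5,0,8,0,5,0,8,0,7,0,8,0,7,0], grip=0)

```text
t: 6.58
tool_pos: [0.5919, 0.0647, 0.0698]
orientation: [-3.098, -0.509, 0.019]
force: [-0.8, -0.0, -1.4]
opening: 0.0064
gripper_force: 0.0
```

```bash
python3 -c "
from h import *
print(read_state()['opening']);go(.03,0,.082)"
```

```text
0.0063708258894771335
t 6.5833 F [-0.8 -0.  -1.4] shift [-4.39  0.15 -1.17] roll 0.03 tilt [-0.0117 -0.0036 -0.9999]
```

Emit:
play_rows(targets=[0,0.1,-1.5,0,-0.7,0.1,-2,0,-1.5,0.1,-2.2,0,-2.5,0.1,-2.2,0,-3.4,0.1,-2.3,0,-4.2,0.1,-2.4,0,-4.8,0.1,-2.3,0,-4.8,0.1,-2.3,0])

```text
t: 7.25
tool_pos: [0.5512, 0.0482, 0.1006]
orientation: [3.1, 0.509, -0.001]
force: [-0.7, 0.8, -0.1]
opening: 0.0005
gripper_force: 0.0
```

```bash
python3 -c "
from h import *
go(.019,0,.091);go(.0005,0,.077);go(-.007,0,.054)"
```

```text
t 7.25 F [-0.7  0.8 -0.1] shift [-1.09 -0.1   0.96] roll 0.0 tilt [-5.e-04 -1.e-04 -1.e+00]
t 7.25 F [-0.7  0.8 -0.1] shift [-2.94 -0.1   2.36] roll 0.0 tilt [-5.e-04 -1.e-04 -1.e+00]
t 7.25 F [-0.7  0.8 -0.1] shift [-3.68 -0.1   4.66] roll 0.0 tilt [-5.e-04 -1.e-04 -1.e+00]
```

Emit:
play_rows(targets=[-0.5,-0.1,0.6,0,-1.1,-0.1,0.9,0,-2,-0.1,1.5,0,-2.6,-0.1,2.1,0,-3,-0.1,2.7,0,-3.2,-0.1,3.1,0,-3.2,-0.1,3.1,0])

```text
t: 7.83
tool_pos: [0.5203, 0.0392, 0.0679]
orientation: [-3.1, -0.509, 0.004]
force: [0.2, 1.0, -0.4]
opening: 0.0007
gripper_force: 0.0
```

```bash
python3 - <<'E'
from h import *
go(-.007,0,.054)
d=shot('wrist');save(d,'w4.png',(80,80,420,300),2.2)
E
```

```text
t 7.8333 F [ 0.2  1.  -0.4] shift [-0.47  0.03  1.4 ] roll 0.02 tilt [-2.6e-03 -8.0e-04 -1.0e+00]
```

View pics/w4.png

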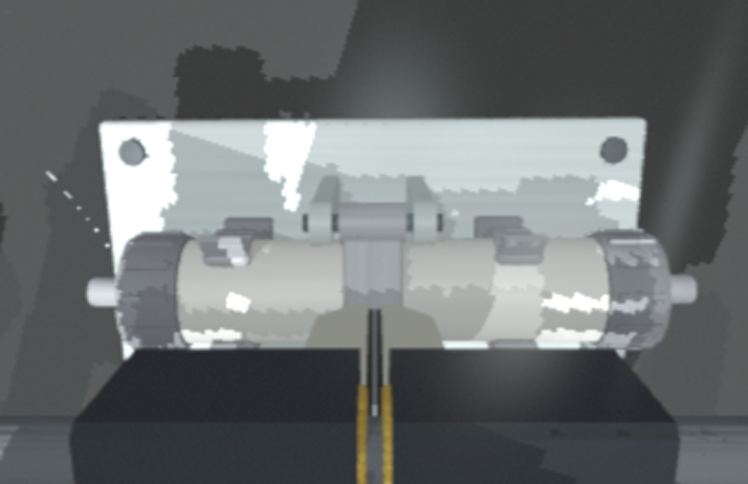

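The keeper bar at (373,270) is now over the cartridge, under the fingers at (375,320), and the cartridge is still level in its clips. Now I press the bar down.

Emit:
play_rows(targets=[-0.3,0,0.4,0,-0.6,0,0.8,0,-0.7,0,1.1,0,-0.8,0,1.4,0,-0.8,0,1.6,0,-0.8,0,1.8,0,-0.8,0,1.8,0])

```text
t: 8.47
tool_pos: [0.5142, 0.0366, 0.0538]
orientation: [3.1, 0.51, -0.001]
force: [-11.9, -0.9, 23.2]
opening: 0.0006
gripper_force: 11.6
```

```bash
python3 -c "
from h import *
go(-.010,0,.054)"
```

```text
t 8.4667 F [-11.9  -0.9  23.2] shift [-0.11 -0.01 -0.02] roll 0.04 tilt [-9.e-04  0.e+00 -1.e+00]
```

Emit:
play_rows(targets=[0,0,-1,0,0,0,-3,0,0,0,-6,0,0,0,-9,0,0,0,-11,0,0,0,-11,0,0,0,-11,0,0,0,-11,0])

```text
t: 9.13
tool_pos: [0.5136, 0.0367, 0.1605]
orientation: [-3.1, -0.509, 0.002]
force: [0.7, -0.1, 0.2]
opening: 0.0005
gripper_force: 0.0
```

```bash
python3 - <<'E'
from h import *
d=shot('wrist')
im=d['image'][90:300,100:410,::-1]
e=shot('scene')['image'][140:250,210:310,::-1]
a=cv2.resize(im,(460,312),interpolation=3);b=cv2.resize(e,(312,343),interpolation=3)[:312]
cv2.imwrite('pics/w5.png',np.hstack([a,b]))
w=YAW
W=lambda x,y,z:[C[0]+x*np.cos(w)-y*np.sin(w),C[1]+x*np.sin(w)+y*np.cos(w),z]
q=lambda p:((np.array(proj(d,p))-[100,90])*460/310).round(0)
for t in(0,.1,.3): print(t,q(W(.026-.064*np.cos(t),0,.054+.064*np.sin(t))))
print(q(W(-.05,.09,.008)),q(W(-.05,-.09,.008)))
E
```

```text
0 [221. 187.]
0.1 [220. 190.]
0.3 [220. 194.]
[ 97. 181.] [344. 182.]
```

View pics/w5.png

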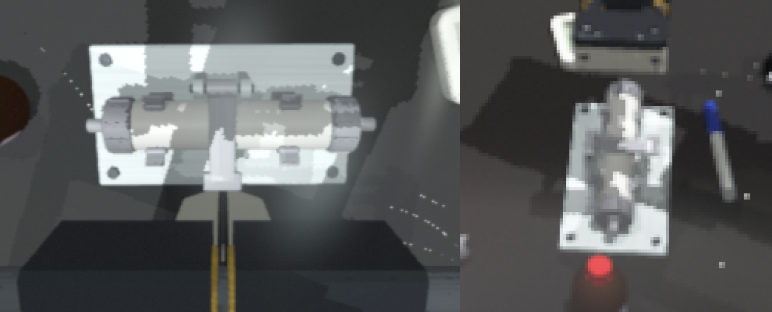

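The bar lies across the cartridge with its tab on the post at (222,185). The cartridge is level in both clips, the robot is clear, and the bottle, timer and marker are undisturbed.

```bash
python3 -c "
from h import *
print(workorder.close_job())"
```

```text
the job is handed in; nothing more can be done
None
```

I pressed the cartridge home in both clips, then swung the keeper bar flat onto its front post, and handed the job in at about 9 s; the bottle, timer and marker were never touched, and the hand-in call returned no verdict.

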